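Put the weighing set back in its caddy

ROBOT

A 6-joint arm with a two-finger parallel gripper is mounted at the origin on the work surface; the furniture and walls round the work are solid. World frame = base frame: x ahead of the robot, y to its left, z up, the work surface at z = 0. Lengths are in m, angles in rad, forces in N, time in s.
With the tool pointing down it reaches from about 0.275 to 0.725 m from the base axis. Payload 5.6 kg.
Tool frame: the origin (TCP) lies at the centre of the arm's flange, where the gripper is bolted on; the fingertips stand 173 mm ahead of it and the grasp point (between the pads) lies 155 mm ahead of it; z points along the fingers, y is the line along which they close (so a half turn about z gives the same grasp; the last joint's range is limited). The gripper opens to 85 mm and grips with 20 to 120 N. Pads are 22 mm wide; open, the fingers measure 114 mm over their backs; the gripper's body (76 mm by 85 mm) begins 54 mm behind the grasp point. The pads swing forward as they close: fully open they stand 13 mm farther back than shut.
Start: joints at [0.285, 0.255, 0.108, 0, -1.424, -0.285], TCP at [0.55, 0, 0.405] pointing down, gripper open.
Joint ranges: [-2.95, 2.95], [-1.21, 1.97], [-1.09, 1.5], [-2.87, 1.71], [-2.94, -0.07], [-3.05, 3.05]. Speed limits (rad/s): [2.57, 2.57, 3.14, 3.14, 3.14, 3.14].

INTERFACE

Orientations are given as a unit quaternion [x, y, z, w].
In Python, from workcell import state, get_image, close_job, silhouettes, pinpoint gives the robot as it stands. The module is installed in compiled form; this text tells all that it offers.
- The arm moves only by the tool step_arm, never from a script. Its arguments are lists of equal length, an entry for each row: "claw": the opening, from 0 (shut) to 1 (fully open); "dp": the shift along the tool's x, y, z in mm, a list of three; "dr": the turn, a rotation vector about the tool's x, y, z in units of 6 degrees (1.0 is 6 degrees), a list of three. A call has 1 to 12 rows; each row shifts and turns the commanded pose from where the row before left it, along the tool's axes as they then stand; what a row does not reach is not made up. A row lasts 1/12 s, in which the tool goes at most 41.7 mm and 7.16 degrees, less where a joint would pass 70% of its speed; a pose out of reach is approached as far as the arm can. A call is refused whole if a number of a shift passes 41.7 or a number of a turn 1, either way. A call with a gripper value outside its range is refused whole. The fingers move at their own pace and stop on an object; "newtons" is the grip in N (left out, the last holds). Time passes only in rows, so rows that do not move let the fingers close. It gives the time, the measured TCP pose, the force, the opening and the grip force at its end, in the units of the state.
- state(): the state, without advancing time (a new reading comes with each control period).
- get_image(name): name is "scene" or "side" or "wrist"; returns a dict with "image" (480x640x3 uint8, red, green, blue), "depth" (480x640 float32, m along the optical axis (not along the pixel's ray), 0 where there is no reading), "K" (3x3 intrinsics, pixels), "view" (4x4, takes a point from world to camera coordinates); the wrist camera has in their place "mount" (4x4, takes a point from camera to tool coordinates, whose origin is the TCP and whose axes are the flange's). Camera axes: x right, y down, z forward; pixel columns grow to the right and rows downward; lengths in m; the calibration is good to about 2 mm. A picture is of the moment at which its call begins: read the wrist's pose just before it.
- close_job(): hands the job in; it is judged then, once.
Trained networks look in a picture, given as the dict that the camera call returned (one of the last four; its "shot" number tells which), for a name from the list of things; names that differ only in an ending like _2 or _b are one class to them, and where a whole thing is asked for, a point or a joint stands for the part that bears it (a point fixed in the world has none). Each returns a list of dicts, best first, with "conf" (0 to 1); they miss things now and then, are a little off and sometimes report something else, mostly with a low value. They report only what shows in the picture. A call takes as long as a camera call.
- silhouettes(picture, thing): "region" (480x640 bool, what is visible of it) and "position" ([column, row] in pixels, amid what is visible of it).
- pinpoint(picture, thing): "position" ([column, row] in pixels: a listed point, or the origin of a listed thing).
The state is a dict: "clock": time; "joints": joint angles; "qvel": joint speeds; "joint_torque": joint torques, N m; "tcp_pos": TCP position; "orientation": TCP orientation; "contact_force": force on the tool from outside, world axes, zero at the start; "moment": the same for the moment, N m; "grip_width": opening from 0.0 (shut) to 1.0 (fully open); "grasp_force": force on a finger pad.
Only numpy, scipy, OpenCV 4.12 (cv2) and the standard library are available. Lean on these libraries where they do the work, as an engineer would, in place of code of your own. Each camera call takes 0.05 s, during which the arm holds its last target. There are 200 camera calls.

TASK

Put the weighing set back in its wooden caddy: the three round brass scale weights standing upright, each in the round well of its own size (large in large, medium in medium, small in small), and the steel scoop lying flat in the long trough, open side up, either way round. The two brass cupboard knobs on square plates do not belong to the set: leave them standing where they are.

Things in the scene. Friction and masses are not known exactly. Their poses are not given: they have to be found in the camera images.
- caddy: Fixed light-wood block 182 (x) x 148 (y) x 18 mm, flat on the worktop at any yaw. Origin: centre of its underside, z up. Recesses in its top, 5 mm deep, floors at z = 13 mm. A row of round wells at y = +39 mm: large (58 mm across) at x = -56, medium (48) at x = +9, small (40) at x = +65. Beside it the scoop trough, 168 (x) x 70 (y) mm, centred at x = 0, y = -33 mm.
- weight_large: Large round brass scale weight with a small knob on top, loose, 38 mm diameter, 34 mm high, about 0.5 kg. Origin: centre of its underside, z up. Pinch it by the plain cylinder, the lower 17 mm, from any side.
- weight_medium: Medium round brass scale weight, same shape, loose, 31 mm diameter, 28 mm high, about 0.2 kg. Origin: centre of its underside, z up. Pinch it by the plain cylinder, the lower 14 mm.
- weight_small: Small round brass scale weight, same shape, loose, 25 mm diameter, 23 mm high, about 0.1 kg. Origin: centre of its underside, z up. Pinch it by the plain cylinder, the lower 11 mm.
- scoop: Steel hand scoop lying flat, open side up, loose, 149 (x) x 52 (y) x 28 mm, about 0.09 kg. Origin: under the middle of its length, on its underside, z up. Round handle, 16 mm thick, x = -75 to +12 mm along y = 0, narrowing from x = -18 on; blade, 52 mm wide, x = +13 to +75. Pinch the handle across (along y) near x = -32 mm, where its axis is 13 mm above the underside.
- cupboard_knob_a: Look-alike to leave alone: loose brass cupboard knob, 42 mm square back plate 5 mm thick with four dark screws, stem and 27 mm round head, 36 mm high in all. Origin: centre of its underside; z up.
- cupboard_knob_b: Second look-alike to leave alone, the same as cupboard_knob_a. Origin: centre of its underside; z up.

How it is judged:
By the outcome, as a careful person would: the job done as asked, in the order asked, and still so for the second after the job is handed in, with the robot touching nothing.
It also fails if it takes over 96 s, if anything falls off the work surface, if the arm or the gripper's body presses on something with over 40 N, if the wrist force passes 120 N, or if a joint passes its speed limit or range.

## Working session

There is one attempt and no reset: what is moved stays moved. The work goes in short steps, Python scripts to look and compute and a tool call to move; the robot and the scene stay as the last step left them, time stands still between calls to the robot, and variables do not carry over. Pictures are saved under pics/ and viewed, at most 14 in all, crops included, and the job is handed in when it is done.

Besides the shell and the picture viewer there is one more tool, called after "Emit:" as a command line: name --argument value ..., lists and objects as JSON in quotes. step_arm: Moves the arm, as the interface text tells. Its arguments: {"type":"object","properties":{"claw":{"type":"array"},"dp":{"type":"array"},"dr":{"type":"array"},"newtons":{"type":"number"}},"required":["claw","dp","dr"]}

```bash
mkdir -p pics; cat > h.py <<'E'
import numpy as np, cv2
from scipy.spatial.transform import Rotation as R
from workcell import state,get_image,close_job,silhouettes,pinpoint
def cam2world(p,s=None):
    if 'view' in p: return np.linalg.inv(p['view'])
    T=np.eye(4);T[:3,:3]=R.from_quat(s['orientation']).as_matrix();T[:3,3]=s['tcp_pos'];return T@p['mount']
def ray(p,uv,z,s=None):
    T=cam2world(p,s);d=T[:3,:3]@np.linalg.inv(p['K'])@np.array([uv[0],uv[1],1.]);o=T[:3,3];return o+d*(z-o[2])/d[2]
def cloud(p,m,s=None):
    v,u=np.nonzero(m&(p['depth']>0));d=p['depth'][v,u];T=cam2world(p,s)
    return (T[:3,:3]@(np.linalg.inv(p['K'])@np.array([u*d,v*d,d]))).T+T[:3,3]
def save(p,n): cv2.imwrite('pics/'+n,p['image'][:,:,::-1])
NAMES=['caddy','weight_large','weight_medium','weight_small','scoop','cupboard_knob_a']
E
cat > look.py <<'E'
from h import *
import sys
for c in sys.argv[1:]:
    s=state();p=get_image(c);save(p,f"{c}_{s['clock']:.2f}.png");print(c,s['clock'])
    for n in NAMES:
        for r in silhouettes(p,n)[:3]:
            q=cloud(p,r['region'],s)
            if len(q): print(' S',n,round(r['conf'],2),np.round(r['position']),'med',np.round(np.median(q,0),3),'lo',np.round(np.percentile(q,2,0),3),'hi',np.round(np.percentile(q,98,0),3))
        for r in pinpoint(p,n)[:3]:
            print(' P',n,round(r['conf'],2),np.round(r['position'],1),np.round(ray(p,r['position'],0,s),4))
E
python3 look.py scene wrist; python3 -c "
from workcell import state;print(state())"; ls pics
```

```text
scene 0.0
 S caddy 0.7 [209. 303.] med [0.523 0.226 0.016] lo [0.437 0.149 0.003] hi [0.62  0.299 0.022]
 P caddy 0.72 [208.  305.1] [0.5323 0.2312 0.    ]
wrist 0.65
 S caddy 0.73 [340. 375.] med [0.529 0.207 0.014] lo [0.444 0.146 0.004] hi [0.621 0.278 0.019]
 P caddy 0.92 [335.1 381.3] [0.5328 0.2218 0.    ]
 P caddy 0.59 [449.   68.4] [ 0.4325 -0.1225  0.    ]
 S weight_large 0.64 [289. 198.] med [ 0.58  -0.007  0.021] lo [ 0.564 -0.023  0.   ] hi [0.598 0.014 0.034]
 S weight_small 0.73 [271.  48.] med [ 0.595 -0.137  0.014] lo [ 0.584 -0.149  0.001] hi [ 0.607 -0.126  0.024]
 P weight_small 0.57 [273.8  49.5] [ 0.5931 -0.138   0.    ]
 S cupboard_knob_a 0.79 [449.  66.] med [ 0.436 -0.121  0.006] lo [ 0.409 -0.147  0.001] hi [ 0.456 -0.1    0.036]
 S cupboard_knob_a 0.64 [437. 190.] med [ 0.44  -0.013  0.006] lo [ 0.413 -0.031  0.001] hi [0.457 0.013 0.036]
 P cupboard_knob_a 0.91 [447.7  69.8] [ 0.4336 -0.1213  0.    ]
 P cupboard_knob_a 0.86 [435.9 190. ] [ 0.4338 -0.0099  0.    ]
{'clock': 1.3, 'joints': array([ 2.84604589e-01,  2.55085594e-01,  1.08236008e-01,  1.67984076e-05,
       -1.42387460e+00, -2.84602001e-01]), 'qvel': array([ 0.00252648,  0.00058068,  0.00146582,  0.00193105,  0.00141485,
       -0.00049797]), 'joint_torque': array([-3.15576717e-04, -3.86401820e+01,  2.38067472e+01,  5.36802828e+00,
       -5.94702633e-04,  3.53665428e-05]), 'tcp_pos': array([5.50005015e-01, 2.72512223e-05, 4.04707599e-01]), 'orientation': array([ 7.07108565e-01, -7.07104997e-01,  2.46055914e-05, -2.76497840e-05]), 'contact_force': array([ 0.40543132,  0.12788867, -0.05675621]), 'moment': array([-0.01260387,  0.04225867,  0.03217745]), 'grasp_force': 0.0, 'grip_width': 0.999700821394331}
scene_0.00.png
wrist_0.65.png
```

View images.

View pics/scene_0.00.png

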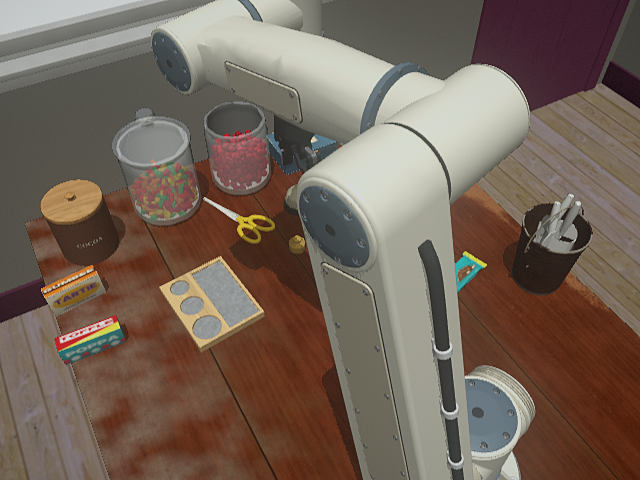

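View pics/wrist_0.65.png

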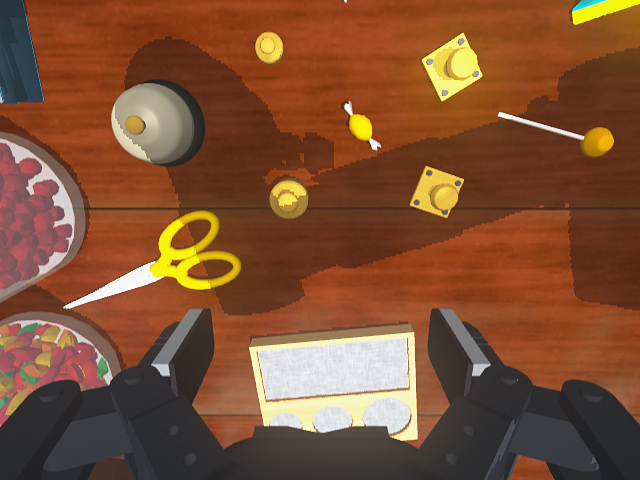

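Emit:
step_arm --claw '[1,1,1,1,1,1,1]' --dp '[[30,0,-10],[35,0,-10],[35,0,-10],[35,0,-10],[25,0,0],[0,0,0],[0,0,0]]' --dr '[[0,0,0],[0,0,0],[0,0,0],[0,0,0],[0,0,0],[0,0,0],[0,0,0]]'

```text
clock: 1.88
tcp_pos: [0.5499, -0.1612, 0.4444]
orientation: [-0.706, 0.708, 0.0, -0.0]
contact_force: [-0.3, 0.1, 0.3]
grip_width: 0.998
grasp_force: 0.0
```

```bash
python3 look.py wrist side; ls pics
```

```text
wrist 1.8833
 S caddy 0.87 [347. 418.] med [0.513 0.151 0.011] lo [0.449 0.142 0.001] hi [0.608 0.165 0.019]
 S weight_large 0.66 [295. 322.] med [ 0.58  -0.011  0.021] lo [ 0.563 -0.023  0.001] hi [0.599 0.012 0.034]
 P weight_large 0.66 [295.7 318.9] [ 0.5816 -0.0012  0.    ]
 S weight_medium 0.92 [426.  92.] med [ 0.444 -0.264  0.018] lo [ 0.428 -0.278  0.003] hi [ 0.456 -0.25   0.029]
 P weight_medium 0.77 [424.1  92.6] [ 0.4428 -0.2652  0.    ]
 S weight_small 0.79 [281. 214.] med [ 0.595 -0.141  0.015] lo [ 0.584 -0.15   0.   ] hi [ 0.609 -0.128  0.023]
 P weight_small 0.96 [280.8 211.4] [ 0.5956 -0.1393  0.    ]
 P weight_small 0.27 [416.6 315.5] [ 0.4304 -0.0057  0.    ]
 S scoop 0.71 [264.  27.] med [ 0.608 -0.322  0.014] lo [ 0.59  -0.347 -0.   ] hi [ 0.638 -0.241  0.027]
 S cupboard_knob_a 0.67 [421. 225.] med [ 0.436 -0.128  0.006] lo [ 0.409 -0.147  0.003] hi [ 0.455 -0.102  0.036]
 S cupboard_knob_a 0.55 [416. 316.] med [ 0.439 -0.015  0.006] lo [ 0.415 -0.033  0.002] hi [0.459 0.006 0.037]
 P cupboard_knob_a 0.93 [415.4 313.2] [ 0.4322 -0.0089  0.    ]
 P cupboard_knob
[... 489 characters left out ...]
0.029]
 P weight_medium 0.94 [331.8 365.1] [ 0.4402 -0.2645  0.    ]
 P weight_small 0.77 [381.2 290. ] [ 0.5992 -0.1328  0.    ]
 S scoop 0.59 [472. 352.] med [ 0.619 -0.339  0.012] lo [ 0.588 -0.383  0.001] hi [ 0.642 -0.25   0.027]
 P scoop 0.79 [449.4 350.3] [ 0.6118 -0.3107  0.    ]
 S cupboard_knob_a 0.9 [293. 308.] med [ 0.429 -0.13   0.006] lo [ 0.408 -0.149  0.001] hi [ 0.458 -0.109  0.036]
 S cupboard_knob_a 0.9 [271. 273.] med [ 0.433 -0.016  0.007] lo [ 0.414 -0.033  0.001] hi [0.455 0.017 0.036]
 P cupboard_knob_a 0.79 [291.4 314.2] [ 0.4298 -0.1296  0.    ]
 P cupboard_knob_a 0.72 [268.4 278. ] [ 0.4299 -0.0102  0.    ]
scene_0.00.png
side_2.53.png
wrist_0.65.png
wrist_1.88.png
```

View pics/wrist_1.88.png

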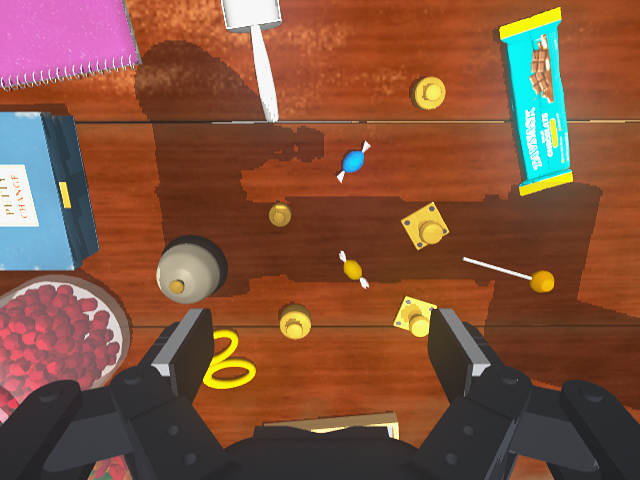

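View pics/side_2.53.png

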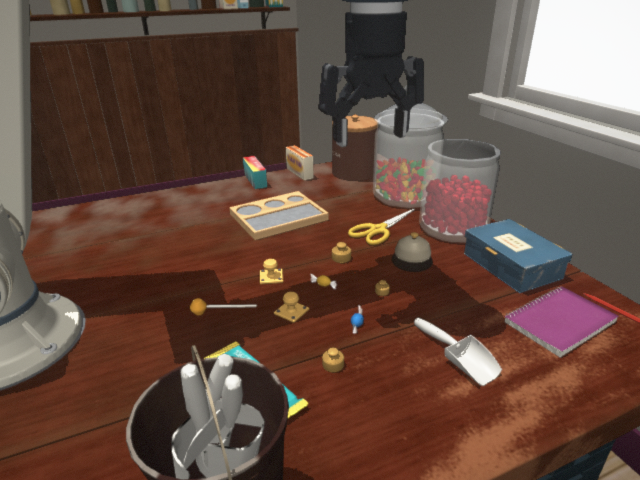

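```bash
cat > m1.py <<'E'
from h import *
s=state();W=get_image('wrist');S=get_image('side');C=get_image('scene')
H={'weight_large':.034,'weight_medium':.028,'weight_small':.023}
from scipy.optimize import least_squares
RAD={'weight_large':.019,'weight_medium':.0155,'weight_small':.0125}
for n,h in H.items():
  for nm,p in (('W',W),('S',S)):
    r=silhouettes(p,n)
    if not r: print(n,nm,'none');continue
    q=cloud(p,r[0]['region'],s); t=q[q[:,2]>h-.004]; m=cloud(p,cv2.erode(r[0]['region'].astype(np.uint8),np.ones((2,2)))>0,s);m=m[(m[:,2]>.003)&(m[:,2]<h*.45)]
    f=least_squares(lambda c:np.hypot(*(m[:,:2]-c).T)-RAD[n],np.median(t[:,:2],0),loss='soft_l1',f_scale=.001).x if len(m)>5 else None
    print(n,nm,round(r[0]['conf'],2),'top',np.round((t.min(0)+t.max(0))[:2]/2,4),np.round(t.mean(0),4),'cyl',None if f is None else np.round(f,4),len(m))
for nm,p in (('W',W),('S',S),('C',C)):
    r=silhouettes(p,'caddy')
    if not r: continue
    q=cloud(p,r[0]['region'],s);q=q[(q[:,2]>.009)&(q[:,2]<.024)]
    b=cv2.minAreaRect(q[:,:2].astype(np.float32)*1000);print('caddy',nm,b,'ztop',np.percentile(q[:,2],[5,50,95]).round(4))
for nm,p in (('W',W),('S',S)):
    r=silhouettes(p,'scoop')
    if r:
        q=cloud(p,r[0]['region'],s);q=q[q[:,2]>.002];print('scoop',nm,cv2.minAreaRect(q[:,:2].astype(np.float32)*1000),'mean',q.mean(0).round(3))
# fingers
T=W['mount'];d=W['depth'];v,u=np.nonzero((d>0)&(d<.3));z=d[v,u]
f=(T[:3,:3]@(np.linalg.inv(W['K'])@np.array([u*z,v*z,z]))).T+T[:3,3]
for sg in (1,-1):
    g=f[f[:,1]*sg>.02]; g=g[g[:,2]>.1]
    print('finger',len(g),'z max',np.percentile(g[:,2],[95,99,99.9]).round(4),'y range',g[g[:,2]>.14][:,1].min().round(4),g[g[:,2]>.14][:,1].max().round(4),'x',g[g[:,2]>.14][:,0].min().round(4),g[g[:,2]>.14][:,0].max().round(4))
# tall obstacles
A=np.vstack([cloud(p,np.ones((480,640),bool),s) for p in (W,S,C)])
A=A[(A[:,2]>.04)&(A[:,2]<.2)&(A[:,0]>.3)&(A[:,0]<.8)&(abs(A[:,1])<.45)]
c=np.unique((A[:,:2]/.03).round().astype(int),axis=0,return_counts=True)
print([tuple((a*.03).round(2)) for a,k in zip(*c) if k>25])
print('mount',T.round(3).tolist())
E
python3 m1.py
```

```text
weight_large W 0.73 top [ 0.5815 -0.0049] [ 0.5815 -0.0057  0.0329] cyl [ 0.5816 -0.0041] 118
weight_large S 0.64 top [ 0.5812 -0.0061] [ 0.5809 -0.0076  0.0335] cyl [ 0.5823 -0.0047] 99
weight_medium W 0.6 top [ 0.4413 -0.2641] [ 0.4418 -0.2641  0.0271] cyl [ 0.4411 -0.2642] 34
weight_medium S none
weight_small W 0.86 top [ 0.5962 -0.1385] [ 0.5958 -0.1385  0.0223] cyl [ 0.5959 -0.1381] 20
weight_small S 0.45 top [ 0.5962 -0.1396] [ 0.5952 -0.1402  0.0228] cyl [ 0.5967 -0.1384] 41
caddy W ((524.1776123046875, 160.69097900390625), (153.26707458496094, 29.586946487426758), 3.732070207595825) ztop [0.0097 0.0153 0.0192]
caddy S ((532.0007934570312, 223.08253479003906), (184.29611206054688, 156.7074432373047), 5.4089884757995605) ztop [0.012  0.0151 0.0198]
caddy C ((531.7911987304688, 222.67745971679688), (188.08128356933594, 150.09971618652344), 5.963993072509766) ztop [0.0117 0.0162 0.0213]
scoop W ((607.49072265625, -293.2821044921875), (51.67503356933594, 113.4820556640625), 8.241495132446289) mean [ 0.611 -0.303  0.016]
scoop S ((624.9962768554688, -318.1284484863281), (143.297515
[... 1264 characters left out ...]
4(0.21)), (np.float64(0.78), np.float64(0.24)), (np.float64(0.78), np.float64(0.33)), (np.float64(0.78), np.float64(0.36)), (np.float64(0.78), np.float64(0.39)), (np.float64(0.78), np.float64(0.42)), (np.float64(0.78), np.float64(0.45)), (np.float64(0.81), np.float64(-0.03)), (np.float64(0.81), np.float64(0.0)), (np.float64(0.81), np.float64(0.03)), (np.float64(0.81), np.float64(0.06)), (np.float64(0.81), np.float64(0.15)), (np.float64(0.81), np.float64(0.24)), (np.float64(0.81), np.float64(0.33)), (np.float64(0.81), np.float64(0.36)), (np.float64(0.81), np.float64(0.42))]
mount [[0.001, -0.952, -0.306, 0.077], [1.0, 0.001, 0.001, -0.001], [-0.001, -0.306, 0.952, 0.03], [0.0, 0.0, 0.0, 1.0]]
```

Emit:
step_arm --claw '[0.75,0.7,0.7,0.7,0.7,0.7,0.7,0.7]' --dp '[[-35,-8,25],[-35,-8,35],[-35,-8,35],[-35,-8,35],[-16.7,0,35],[0,0,30],[0,0,0],[0,0,0]]' --dr '[[0,0,0],[0,0,0],[0,0,0],[0,0,0],[0,0,0],[0,0,0],[0,0,0],[0,0,0]]' --newtons 60

```text
clock: 4.55
tcp_pos: [0.5773, -0.0228, 0.268]
orientation: [0.707, -0.707, -0.001, 0.002]
contact_force: [-0.5, -1.2, 1.1]
grip_width: 0.699
grasp_force: 0.0
```

```bash
cat > w.py <<'E'
from h import *
import sys
n=sys.argv[1];h=float(sys.argv[2])
s=state();W=get_image('wrist')
print(s['tcp_pos'].round(4),s['orientation'].round(4),s['grip_width'])
r=silhouettes(W,n)
for a in r[:2]:
    q=cloud(W,a['region'],s);t=q[q[:,2]>h-.004];print(a['conf'],'top',((t.min(0)+t.max(0))/2).round(4),t.mean(0).round(4),len(t))
T=W['mount'];d=W['depth'];v,u=np.nonzero((d>0)&(d<.3));z=d[v,u]
f=(T[:3,:3]@(np.linalg.inv(W['K'])@np.array([u*z,v*z,z]))).T+T[:3,3]
f=f[(abs(f[:,0])<.02)&(f[:,2]>.13)&(abs(f[:,1])<.065)&(abs(f[:,1])>s['grip_width']*.0425-.003)]
f=f[f[:,2]+0<s['tcp_pos'][2]-.003]
for sg in (1,-1):
    g=f[f[:,1]*sg>0];print('tip',np.percentile(g[:,2],[95,99.5]).round(4),'y',np.percentile(g[:,1]*sg,[1,99]).round(4))
E
python3 w.py weight_large .034
```

```text
[ 0.5773 -0.0228  0.268 ] [ 7.073e-01 -7.069e-01 -6.000e-04  1.600e-03] 0.6985227392360167
0.71 top [ 0.436  -0.0091  0.0336] [ 0.437  -0.0105  0.0342] 1304
0.55 top [ 0.5821 -0.0045  0.0326] [ 0.5818 -0.0052  0.033 ] 736
tip [0.163  0.1671] y [0.0289 0.0425]
tip [0.1631 0.1674] y [0.0303 0.044 ]
```

Emit:
step_arm --claw '[0.7,0.7,0.7,0.7,0.7,0.7,0.3,0.3,0.3,0.3,0.3]' --dp '[[-18.3,-4.7,0],[0,0,20],[0,0,25],[0,0,25],[0,0,20.4],[0,0,0],[0,0,0],[0,0,0],[0,0,0],[0,0,0],[0,0,0]]' --dr '[[0,0,0],[0,0,0],[0,0,0],[0,0,0],[0,0,0],[0,0,0],[0,0,0],[0,0,0],[0,0,0],[0,0,0],[0,0,0]]'

```text
clock: 5.57
tcp_pos: [0.583, -0.0046, 0.1812]
orientation: [0.707, -0.707, 0.001, -0.001]
contact_force: [-2.7, -0.5, 7.5]
grip_width: 0.408
grasp_force: 60.0
```

Emit:
step_arm --claw '[0.3,0.3,0.3,0.3,0.3]' --dp '[[0,0,-20],[0,0,-30],[0,0,-30],[0,0,0],[0,0,0]]' --dr '[[0,0,0],[0,0,0],[0,0,0],[0,0,0],[0,0,0]]'

```text
clock: 5.98
tcp_pos: [0.5828, -0.0042, 0.2607]
orientation: [-0.707, 0.707, -0.001, 0.003]
contact_force: [-0.1, 0.4, -8.2]
grip_width: 0.406
grasp_force: 62.2
```

```bash
cat > held.py <<'E'
from h import *
s=state();W=get_image('wrist');save(W,f"held_{s['clock']:.1f}.png");S=get_image('side')
print(s['tcp_pos'].round(4),s['orientation'].round(4),s['grip_width'],s['contact_force'].round(1))
t=s['tcp_pos']
for nm,p in (('W',W),('S',S)):
    q=cloud(p,np.ones((480,640),bool),s);q=q[(np.hypot(*(q[:,:2]-t[:2]).T)<.03)&(q[:,2]<t[2]-.125)&(q[:,2]>.04)]
    for a in np.arange(.13,.205,.004):
        k=q[(t[2]-q[:,2]>=a)&(t[2]-q[:,2]<a+.004)]
        if len(k)>4: print(nm,round(a,3),len(k),'x',(np.percentile(k[:,0],[3,97])-t[0]).round(4),'y',(np.percentile(k[:,1],[3,97])-t[1]).round(4))
u,v=320,240
p=S['view']@np.r_[t-[0,0,.17],1];p=S['K']@p[:3];u,v=(p[:2]/p[2]).astype(int)
cv2.imwrite(f"pics/heldS_{s['clock']:.1f}.png",cv2.resize(S['image'][max(v-60,0):v+60,u-80:u+80,::-1],(640,480)))
print(u,v)
E
python3 held.py; ls pics
```

```text
[ 0.5828 -0.0042  0.2607] [-0.707   0.7072 -0.0012  0.0026] 0.40637611968298787 [-0.1  0.4 -8.2]
W 0.13 471 x [-0.0268  0.0259] y [-0.011   0.0087]
W 0.134 1074 x [-0.0209  0.0238] y [-0.0099  0.0116]
W 0.138 490 x [-0.0269  0.0255] y [-0.01    0.0106]
W 0.142 574 x [-0.0282  0.0285] y [-0.0099  0.0106]
W 0.146 2253 x [-0.025   0.0233] y [-0.0096  0.0085]
W 0.15 676 x [-0.028   0.0282] y [-0.0099  0.0093]
W 0.154 485 x [-0.0283  0.0284] y [-0.0099  0.0098]
W 0.158 4134 x [-0.0177  0.019 ] y [-0.0161  0.0134]
W 0.162 799 x [-0.0263  0.0251] y [-0.018   0.0109]
W 0.166 409 x [-0.0201  0.0238] y [-0.0182 -0.0075]
W 0.17 275 x [-0.0143  0.0175] y [-0.0181 -0.0076]
W 0.174 266 x [-0.0147  0.0174] y [-0.0181 -0.008 ]
W 0.178 110 x [-0.015   0.0174] y [-0.018  -0.0074]
S 0.13 26 x [-0.027   0.0257] y [-0.0128  0.0078]
S 0.134 31 x [-0.0283  0.0267] y [-0.0119  0.0082]
S 0.138 31 x [-0.0277  0.0253] y [-0.0122  0.0078]
S 0.142 34 x [-0.0282  0.0284] y [-0.012   0.0101]
S 0.146 62 x [-0.0263  0.0275] y [-0.0118  0.0089]
S 0.15 58 x [-0.0271  0.0227] y [-0.0114  0.0072]
S 0.154 46 x [-0.028   0.0273] y [-0.013   0.0109]
S 0.158 100 x [-0.0268  0.0214] y [-0.0153  0.0088]
S 0.162 77 x [-0.0284  0.0231] y [-0.0192  0.0065]
S 0.166 43 x [-0.0247  0.0231] y [-0.0194 -0.0057]
S 0.17 48 x [-0.0238  0.0216] y [-0.0199 -0.0003]
S 0.174 29 x [-0.0178  0.0145] y [-0.02   -0.0075]
S 0.178 34 x [-0.0185  0.0113] y [-0.019  -0.0016]
341 216
heldS_6.0.png
held_6.0.png
scene_0.00.png
side_2.53.png
wrist_0.65.png
wrist_1.88.png
```

```bash
cat > cad.py <<'E'
from h import *
from scipy.optimize import minimize
from scipy.ndimage import map_coordinates
s=state()
N=600 # model raster 0.5mm/px, 300mm
M=np.zeros((N,N),np.uint8); P=lambda x,y:(int(round(300+2*x)),int(round(300+2*y)))
cv2.rectangle(M,P(-91,-74),P(91,74),1,-1)
for x,d in ((-56,58),(9,48),(65,40)): cv2.circle(M,P(x,39),d,2,-1)
cv2.rectangle(M,P(-84,-68),P(84,2),2,-1)
D1=cv2.distanceTransform((M!=1).astype(np.uint8),cv2.DIST_L2,5)/2; D2=cv2.distanceTransform((M!=2).astype(np.uint8),cv2.DIST_L2,5)/2
def fit(sets):
    def c(a):
        R2=np.array([[np.cos(a[2]),-np.sin(a[2])],[np.sin(a[2]),np.cos(a[2])]]);J=0
        for q,D in sets:
            l=(q-a[:2])@R2*2+300; e=map_coordinates(D,[l[:,1],l[:,0]],order=1,mode='nearest');J+=np.minimum(e,5).mean()
        return J
    r=minimize(c,[532,222.8,.1],method='Nelder-Mead',options=dict(initial_simplex=[[532,222.8,.1],[536,222.8,.1],[532,227,.1],[532,222.8,.14]]));return r
allS=[]
for nm in ('side','scene'):
    p=get_image(nm);r=silhouettes(p,'caddy')
    if not r: print(nm,'none');continue
    m=cv2.dilate(r[0]['region'].astype(np.uint8),np.ones((5,5)))>0
    hsv=cv2.cvtColor(p['image'],cv2.COLOR_RGB2HSV);g=m&(hsv[...,1]<50);w=m&(hsv[...,1]>70)&(hsv[...,2]>120)
    A=cloud(p,g);B=cloud(p,w);print(nm,len(A),len(B),np.median(A[:,2]).round(4),np.median(B[:,2]).round(4))
    A=A[abs(A[:,2]-np.median(A[:,2]))<.003];B=B[abs(B[:,2]-.018)<.003]
    ss=[(B[:,:2]*1000,D1),(A[:,:2]*1000,D2)];f=fit(ss);print(f.x,f.fun);allS+=ss
f=fit(allS);a=f.x;print('both',a,np.degrees(a[2]),f.fun)
R2=np.array([[np.cos(a[2]),-np.sin(a[2])],[np.sin(a[2]),np.cos(a[2])]])
for n,q in (('L',(-56,39)),('M',(9,39)),('S',(65,39)),('T',(0,-33))): print(n,(a[:2]+R2@q).round(1))
E
python3 cad.py
```

```text
side 1148 1705 0.0143 0.0168
[5.31804566e+02 2.23226613e+02 1.00453635e-01] 0.15314476191997528
scene 3045 2346 0.0147 0.0185
[5.30999983e+02 2.23538375e+02 1.06131993e-01] 0.08632750064134598
both [5.31328000e+02 2.23334364e+02 1.03580322e-01] 5.934715282787172 0.2548789381980896
L [471.6 256.3]
M [536.2 263.1]
S [591.9 268.8]
T [534.7 190.5]
```

View pics/held_6.0.png

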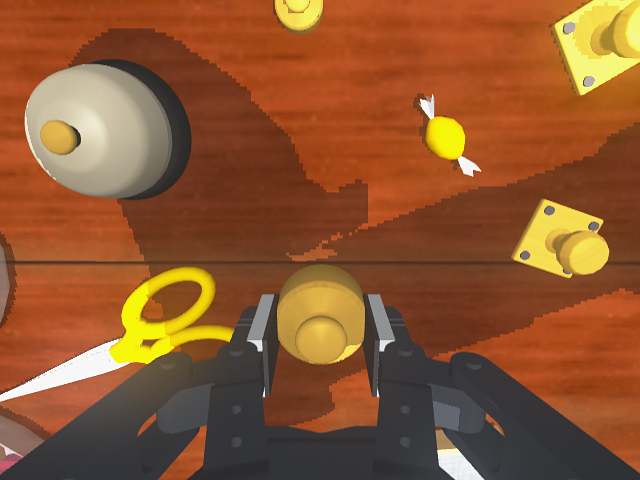

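Emit:
step_arm --claw '[0.3,0.3,0.3,0.3,0.3,0.3,0.3,0.3,0.3,0.3,0.3]' --dp '[[-20,9,0],[-30,13,0],[-32,14,0],[-32,14,0],[-32,14,0],[-32,14,0],[-32,14,0],[-30,11.2,0],[-20.5,8,0],[0,0,0],[0,0,0]]' --dr '[[0,0,0],[0,0,0],[0,0,0],[0,0,0],[0,0,0],[0,0,0],[0,0,0],[0,0,0],[0,0,0],[0,0,0],[0,0,0]]'

```text
clock: 7.2
tcp_pos: [0.4704, 0.2572, 0.2576]
orientation: [0.708, -0.706, -0.0, 0.001]
contact_force: [-0.4, -0.3, -5.9]
grip_width: 0.407
grasp_force: 62.2
```

Emit:
step_arm --claw '[0.3,0.3,0.3,0.3,0.3,0.3]' --dp '[[1,-1,15],[0,0,25],[0,0,15],[0,0,7],[0,0,0],[0,0,0]]' --dr '[[0,0,0],[0,0,0],[0,0,0],[0,0,0],[0,0,0],[0,0,0]]'

```text
clock: 7.7
tcp_pos: [0.4725, 0.2547, 0.1964]
orientation: [-0.707, 0.707, -0.0, 0.0]
contact_force: [0.8, -0.7, -5.7]
grip_width: 0.406
grasp_force: 62.2
```

Emit:
step_arm --claw '[0.3,0.3,0.3,0.55,0.55,0.55]' --dp '[[0,0,1.5],[0,0,1],[0,0,0],[0,0,0],[0,0,0],[0,0,0]]' --dr '[[0,0,0],[0,0,0],[0,0,0],[0,0,0],[0,0,0],[0,0,0]]'

```text
clock: 8.2
tcp_pos: [0.4725, 0.2554, 0.1945]
orientation: [0.707, -0.707, 0.0, -0.001]
contact_force: [0.7, -0.9, 0.5]
grip_width: 0.549
grasp_force: 0.0
```

Emit:
step_arm --claw '[0.55,0.55,0.55,0.55,0.55,0.65,0.65,0.65,0.65,0.65,0.65,0.65]' --dp '[[0,0,-20],[0,0,-35],[0,0,-35],[15,0,0],[35,2,0],[38,3,0],[38,3,0],[38,3,0],[38,3,0],[38,3,0],[38,3,0],[38,3,0]]' --dr '[[0,0,0],[0,0,0],[0,0,0],[0,0,0],[0,0,0],[0,0,0],[0,0,0],[0,0,0],[0,0,0],[0,0,0],[0,0,0],[0,0,0]]'

```text
clock: 9.2
tcp_pos: [0.4486, -0.0627, 0.2844]
orientation: [0.707, -0.707, 0.001, -0.001]
contact_force: [0.9, -1.1, -0.1]
grip_width: 0.649
grasp_force: 0.0
```

Emit:
step_arm --claw '[0.65,0.65,0.65,0.65,0.65,0.65,0.65,0.65]' --dp '[[38,2,0],[38,2,0],[38,2,0],[38,2,0],[35,0,0],[16,0,0],[0,0,0],[0,0,0]]' --dr '[[0,0,0],[0,0,0],[0,0,0],[0,0,0],[0,0,0],[0,0,0],[0,0,0],[0,0,0]]'

```text
clock: 9.87
tcp_pos: [0.4409, -0.2648, 0.2838]
orientation: [-0.706, 0.708, -0.0, 0.0]
contact_force: [-0.3, 0.3, -0.5]
grip_width: 0.651
grasp_force: 0.0
```

```bash
python3 w.py weight_medium .028;python3 - <<'E'
from h import *
for n in ('side','scene'):
    s=state();p=get_image(n);save(p,f"{n}_{s['clock']:.1f}.png")
    for a in silhouettes(p,'weight_large')[:2]:
        q=cloud(p,a['region'],s);t=q[q[:,2]>np.percentile(q[:,2],98)-.004];print(n,a['conf'],((t.min(0)+t.max(0))/2).round(4))
E
```

```text
[ 0.4409 -0.2648  0.2838] [-7.064e-01  7.079e-01 -3.000e-04  1.000e-04] 0.6509942756379362
0.97 top [ 0.441  -0.2643  0.0269] [ 0.4411 -0.2648  0.0272] 443
tip [0.1635 0.1681] y [0.0267 0.0403]
tip [0.1635 0.168 ] y [0.0282 0.0418]
side 0.54 [0.4714 0.2495 0.0463]
```

Emit:
step_arm --claw '[0.65,0.65,0.65,0.65,0.65,0.65,0.2,0.2,0.2,0.2,0.2,0.2]' --dp '[[0,0,20],[0,0,30],[0,0,30],[0,0,20],[0,0,7],[0,0,0],[0,0,0],[0,0,0],[0,0,0],[0,0,0],[0,0,0],[0,0,0]]' --dr '[[0,0,0],[0,0,0],[0,0,0],[0,0,0],[0,0,0],[0,0,0],[0,0,0],[0,0,0],[0,0,0],[0,0,0],[0,0,0],[0,0,0]]' --newtons 40

```text
clock: 11.17
tcp_pos: [0.4418, -0.2641, 0.1786]
orientation: [0.707, -0.707, 0.002, -0.001]
contact_force: [-1.4, 2.6, 5.7]
grip_width: 0.33
grasp_force: 39.8
```

Emit:
step_arm --claw '[0.2,0.2,0.2,0.2,0.2,0.2]' --dp '[[0,0,-20],[0,0,-35],[0,0,-35],[0,0,-17],[0,0,0],[0,0,0]]' --dr '[[0,0,0],[0,0,0],[0,0,0],[0,0,0],[0,0,0],[0,0,0]]'

```text
clock: 11.67
tcp_pos: [0.4412, -0.2638, 0.285]
orientation: [-0.707, 0.707, -0.001, 0.001]
contact_force: [-0.8, 0.3, -2.6]
grip_width: 0.337
grasp_force: 40.3
```

```bash
python3 held.py
```

```text
[ 0.4412 -0.2638  0.285 ] [-0.707   0.7072 -0.0013  0.0011] 0.33697545328170386 [-0.8  0.3 -2.6]
W 0.13 443 x [-0.0286  0.0269] y [-0.0117  0.0072]
W 0.134 1073 x [-0.0177  0.0205] y [-0.0102  0.0111]
W 0.138 452 x [-0.0233  0.0272] y [-0.0104  0.0096]
W 0.142 594 x [-0.0256  0.0278] y [-0.0103  0.0089]
W 0.146 550 x [-0.0255  0.0281] y [-0.0102  0.009 ]
W 0.15 1715 x [-0.0231  0.0254] y [-0.01    0.0067]
W 0.154 470 x [-0.0255  0.0281] y [-0.0103  0.0085]
W 0.158 2637 x [-0.0193  0.0218] y [-0.0133  0.0103]
W 0.162 1002 x [-0.0226  0.0251] y [-0.0154  0.0112]
W 0.166 411 x [-0.0185  0.0212] y [-0.0156 -0.0054]
W 0.17 250 x [-0.0119  0.0143] y [-0.0157 -0.0075]
W 0.174 165 x [-0.0118  0.0145] y [-0.0157 -0.0067]
S 0.13 52 x [-0.0285  0.0261] y [-0.0124  0.0048]
S 0.134 67 x [-0.0275  0.0201] y [-0.011   0.0106]
S 0.138 72 x [-0.0277  0.0261] y [-0.0113  0.0079]
S 0.142 84 x [-0.0276  0.0269] y [-0.0109  0.0074]
S 0.146 81 x [-0.0276  0.0265] y [-0.0112  0.0077]
S 0.15 136 x [-0.0276  0.0263] y [-0.0107  0.0062]
S 0.154 88 x [-0.0275  0.0259] y [-0.0112  0.0068]
S 0.158 157 x [-0.0268  0.0255] y [-0.012   0.0059]
S 0.162 166 x [-0.0256  0.0237] y [-0.0155  0.006 ]
S 0.166 81 x [-0.0252  0.0186] y [-0.016  -0.0037]
S 0.17 62 x [-0.0206  0.0153] y [-0.0158 -0.0048]
S 0.174 49 x [-0.0138  0.0101] y [-0.0162 -0.0045]
331 299
```

Emit:
step_arm --claw '[0.2,0.2,0.2,0.2,0.2,0.2,0.2,0.2,0.2,0.2]' --dp '[[-20,-4,0],[-36,-6,0],[-38,-7,0],[-38,-7,0],[-38,-7,0],[-38,-7,0],[-38,-7,0],[-38,-7,0],[-38,-7,0],[-38,-7,0]]' --dr '[[0,0,0],[0,0,0],[0,0,0],[0,0,0],[0,0,0],[0,0,0],[0,0,0],[0,0,0],[0,0,0],[0,0,0]]'

```text
clock: 12.6
tcp_pos: [0.5065, 0.098, 0.2823]
orientation: [0.707, -0.707, -0.001, 0.001]
contact_force: [0.6, -0.9, -1.2]
grip_width: 0.329
grasp_force: 40.2
```

Emit:
step_arm --claw '[0.2,0.2,0.2,0.2,0.2,0.2,0.2]' --dp '[[-38,-7,0],[-38,-7,0],[-38,-7,0],[-35,-6,0],[-18,-2,0],[0,0,0],[0,0,0]]' --dr '[[0,0,0],[0,0,0],[0,0,0],[0,0,0],[0,0,0],[0,0,0],[0,0,0]]'

```text
clock: 13.18
tcp_pos: [0.5356, 0.264, 0.2815]
orientation: [0.708, -0.707, -0.0, 0.002]
contact_force: [0.2, -0.3, -1.5]
grip_width: 0.332
grasp_force: 40.3
```

Emit:
step_arm --claw '[0.2,0.2,0.2,0.2,0.2,0.2,0.2]' --dp '[[0,0,20],[0,0,30],[0,0,25],[0,0,10],[0,0,5],[0,0,0],[0,0,0]]' --dr '[[0,0,0],[0,0,0],[0,0,0],[0,0,0],[0,0,0],[0,0,0],[0,0,0]]'

```text
clock: 13.77
tcp_pos: [0.5366, 0.263, 0.1948]
orientation: [-0.707, 0.707, -0.0, 0.001]
contact_force: [0.3, -0.0, -1.7]
grip_width: 0.332
grasp_force: 40.3
```

Emit:
step_arm --claw '[0.2,0.2,0.2,0.48,0.48,0.48]' --dp '[[0,0,1.5],[0,0,0.5],[0,0,0],[0,0,0],[0,0,0],[0,0,0]]' --dr '[[0,0,0],[0,0,0],[0,0,0],[0,0,0],[0,0,0],[0,0,0]]'

```text
clock: 14.27
tcp_pos: [0.5363, 0.2633, 0.1922]
orientation: [0.707, -0.707, 0.0, -0.0]
contact_force: [-0.3, -0.5, 0.5]
grip_width: 0.478
grasp_force: 0.0
```

Emit:
step_arm --claw '[0.48,0.48,0.48,0.6,0.6,0.6,0.6,0.6,0.6,0.6,0.6,0.6]' --dp '[[0,0,-20],[0,0,-35],[0,0,-35],[15,-2,0],[35,-6,0],[38,-6,0],[38,-6,0],[38,-6,0],[38,-6,0],[38,-6,0],[38,-6,0],[38,-6,0]]' --dr '[[0,0,0],[0,0,0],[0,0,0],[0,0,0],[0,0,0],[0,0,0],[0,0,0],[0,0,0],[0,0,0],[0,0,0],[0,0,0],[0,0,0]]'

```text
clock: 15.27
tcp_pos: [0.586, -0.0549, 0.2821]
orientation: [0.707, -0.707, 0.0, -0.0]
contact_force: [1.0, 1.1, 0.0]
grip_width: 0.599
grasp_force: 0.0
```

Emit:
step_arm --claw '[0.6,0.6,0.6,0.6,0.6,0.6]' --dp '[[38,-5,0],[30,-3,0],[17.6,-2,0],[0,0,0],[0,0,0],[0,0,0]]' --dr '[[0,0,0],[0,0,0],[0,0,0],[0,0,0],[0,0,0],[0,0,0]]'

```text
clock: 15.77
tcp_pos: [0.596, -0.1382, 0.2817]
orientation: [-0.707, 0.707, 0.0, 0.0]
contact_force: [-0.3, 0.4, -0.6]
grip_width: 0.604
grasp_force: 0.0
```

```bash
python3 w.py weight_small .023
```

```text
[ 0.596  -0.1382  0.2817] [-7.071e-01  7.071e-01  0.000e+00  1.000e-04] 0.6040375813028909
0.64 top [ 0.596  -0.1383  0.0227] [ 0.5961 -0.1386  0.0223] 288
0.21 top [ 0.6053 -0.2661  0.0205] [ 0.6051 -0.2709  0.0199] 393
tip [0.1643 0.1687] y [0.0247 0.0381]
tip [0.1644 0.1691] y [0.0261 0.0396]
```

Emit:
step_arm --claw '[0.6,0.6,0.6,0.6,0.6,0.6,0.1,0.1,0.1,0.1,0.1,0.1]' --dp '[[0,0,20],[0,0,30],[0,0,30],[0,0,18],[0,0,7],[0,0,0],[0,0,0],[0,0,0],[0,0,0],[0,0,0],[0,0,0],[0,0,0]]' --dr '[[0,0,0],[0,0,0],[0,0,0],[0,0,0],[0,0,0],[0,0,0],[0,0,0],[0,0,0],[0,0,0],[0,0,0],[0,0,0],[0,0,0]]' --newtons 30

```text
clock: 16.87
tcp_pos: [0.5968, -0.1384, 0.1788]
orientation: [0.707, -0.707, 0.001, -0.001]
contact_force: [-1.8, 1.9, 7.0]
grip_width: 0.266
grasp_force: 29.7
```

Emit:
step_arm --claw '[0.1,0.1,0.1,0.1,0.1,0.1]' --dp '[[0,0,-20],[0,0,-35],[0,0,-35],[0,0,-15],[0,0,0],[0,0,0]]' --dr '[[0,0,0],[0,0,0],[0,0,0],[0,0,0],[0,0,0],[0,0,0]]'

```text
clock: 17.37
tcp_pos: [0.5961, -0.1384, 0.2829]
orientation: [-0.707, 0.707, -0.001, 0.001]
contact_force: [-0.2, -0.3, -1.8]
grip_width: 0.266
grasp_force: 29.8
```

```bash
python3 held.py|grep -v ^S;ls pics
```

```text
[ 0.5961 -0.1384  0.2829] [-7.070e-01  7.072e-01 -7.000e-04  1.100e-03] 0.265658776751964 [-0.2 -0.3 -1.8]
W 0.13 474 x [-0.0275  0.0283] y [-0.0117  0.0062]
W 0.134 1017 x [-0.0154  0.0174] y [-0.0101  0.0115]
W 0.138 415 x [-0.0167  0.0189] y [-0.0103  0.0099]
W 0.142 551 x [-0.0229  0.0251] y [-0.0101  0.0093]
W 0.146 521 x [-0.0229  0.0252] y [-0.0102  0.0093]
W 0.15 460 x [-0.0228  0.0249] y [-0.0102  0.0096]
W 0.154 1158 x [-0.0216  0.0235] y [-0.01    0.0055]
W 0.158 452 x [-0.0227  0.025 ] y [-0.0101  0.0081]
W 0.162 1998 x [-0.0165  0.0185] y [-0.0108  0.0099]
W 0.166 429 x [-0.0162  0.018 ] y [-0.0122  0.0063]
W 0.17 221 x [-0.0101  0.0125] y [-0.0122  0.0096]
W 0.174 158 x [-0.0095  0.0117] y [-0.0123 -0.0054]
384 235
heldS_11.7.png
heldS_17.4.png
heldS_6.0.png
held_11.7.png
held_17.4.png
held_6.0.png
scene_0.00.png
scene_10.1.png
side_10.0.png
side_2.53.png
wrist_0.65.png
wrist_1.88.png
```

Emit:
step_arm --claw '[0.1,0.1,0.1,0.1,0.1,0.1,0.1,0.1,0.1,0.1,0.1,0.1]' --dp '[[-20,0,0],[-36,1,0],[-38,1,0],[-38,1,0],[-38,1.2,0],[-38,0,0],[-38,0,0],[-38,0,0],[-38,0,0],[-38,0,0],[-33,0,0],[-14.2,0,0]]' --dr '[[0,0,0],[0,0,0],[0,0,0],[0,0,0],[0,0,0],[0,0,0],[0,0,0],[0,0,0],[0,0,0],[0,0,0],[0,0,0],[0,0,0]]'

```text
clock: 18.47
tcp_pos: [0.591, 0.2726, 0.2794]
orientation: [0.708, -0.706, -0.001, 0.001]
contact_force: [0.8, -0.7, -0.6]
grip_width: 0.264
grasp_force: 29.8
```

Emit:
step_arm --claw '[0.1,0.1,0.1,0.1,0.1,0.1,0.1,0.1,0.1]' --dp '[[0,0,0],[0,0,0],[0,0,20],[0,0,30],[0,0,25],[0,0,8],[0,0,4],[0,0,0],[0,0,0]]' --dr '[[0,0,0],[0,0,0],[0,0,0],[0,0,0],[0,0,0],[0,0,0],[0,0,0],[0,0,0],[0,0,0]]'

```text
clock: 19.22
tcp_pos: [0.5926, 0.2685, 0.1963]
orientation: [-0.707, 0.707, -0.0, 0.001]
contact_force: [-0.1, -0.0, -0.0]
grip_width: 0.268
grasp_force: 29.8
```

Emit:
step_arm --claw '[0.1,0.1,0.1,0.1,0.4,0.4,0.4]' --dp '[[0,0,3],[0,0,1.2],[0,0,0],[0,0,0],[0,0,0],[0,0,0],[0,0,0]]' --dr '[[0,0,0],[0,0,0],[0,0,0],[0,0,0],[0,0,0],[0,0,0],[0,0,0]]'

```text
clock: 19.8
tcp_pos: [0.5918, 0.2688, 0.1907]
orientation: [0.707, -0.707, 0.0, -0.0]
contact_force: [-0.5, 0.3, 0.5]
grip_width: 0.399
grasp_force: 1.0
```

Emit:
step_arm --claw '[0.4,0.4,0.4,0.6,0.6,0.6,0.6,0.6,0.6,0.6,0.6,0.6]' --dp '[[0,0,-20],[0,0,-35],[0,0,-38],[15,0,-15],[35,0,-15],[38,0,0],[38,0,0],[38,0,0],[38,0,0],[38,0,0],[38,0,0],[38,0,0]]' --dr '[[0,0,0],[0,0,0],[0,0,0],[0,0,0],[0,0,0],[0,0,0],[0,0,0],[0,0,0],[0,0,0],[0,0,0],[0,0,0],[0,0,0]]'

```text
clock: 20.8
tcp_pos: [0.5914, -0.049, 0.3134]
orientation: [0.707, -0.707, -0.0, 0.0]
contact_force: [0.7, 1.2, -0.2]
grip_width: 0.603
grasp_force: 0.0
```

Emit:
step_arm --claw '[0.6,0.6,0.6,0.6,0.6]' --dp '[[38,0,0],[35,0,0],[35,0,0],[15,0,0],[0,0,0]]' --dr '[[0,0,0],[0,0,0],[0,0,0],[0,0,0],[0,0,0]]'

```text
clock: 21.22
tcp_pos: [0.5913, -0.1736, 0.313]
orientation: [-0.706, 0.709, 0.0, -0.001]
contact_force: [-0.1, 0.1, 0.1]
grip_width: 0.603
grasp_force: 0.0
```

```bash
cat > sc.py <<'E'
from h import *
s=state();W=get_image('wrist');save(W,f"sc_{s['clock']:.1f}.png");S=get_image('side');save(S,f"side_{s['clock']:.1f}.png");print(s['tcp_pos'].round(4),s['orientation'].round(4))
for nm,p in (('W',W),('S',S)):
    for a in pinpoint(p,'scoop')[:1]: print(nm,'P',a['conf'],a['position'],ray(p,a['position'],0,s).round(4))
    for a in silhouettes(p,'scoop')[:1]:
        q=cloud(p,a['region'],s);q=q[(q[:,2]>.003)&(q[:,2]<.035)];print(nm,a['conf'],'rect',cv2.minAreaRect(q[:,:2].astype(np.float32)*1000))
        for y in np.arange(-.40,-.22,.01):
            k=q[abs(q[:,1]-y)<.005]
            if len(k)>8: print(round(y,3),len(k),np.percentile(k[:,0],[3,50,97]).round(4),'z',np.percentile(k[:,2],[5,95]).round(4))
E
python3 sc.py;ls pics|grep -E 'sc_|side'
```

```text
[ 0.5913 -0.1736  0.313 ] [-7.057e-01  7.086e-01  2.000e-04 -5.000e-04]
W P 0.89 [293.1, 29.5] [ 0.6097 -0.3091  0.    ]
W 0.62 rect ((610.681884765625, -279.48883056640625), (41.61833953857422, 87.09732055664062), 7.138679504394531)
-0.32 478 [0.6001 0.6191 0.6353] z [0.0048 0.0244]
-0.31 326 [0.6047 0.61   0.6154] z [0.0198 0.0247]
-0.3 375 [0.6024 0.6085 0.6149] z [0.0187 0.0242]
-0.29 413 [0.6001 0.6069 0.6143] z [0.0171 0.0235]
-0.28 412 [0.5985 0.6058 0.6133] z [0.016  0.0219]
-0.27 396 [0.597  0.6045 0.6123] z [0.0143 0.0208]
-0.26 381 [0.5958 0.6031 0.6111] z [0.0122 0.0191]
-0.25 320 [0.5952 0.6019 0.6088] z [0.0118 0.0173]
-0.24 195 [0.5946 0.6008 0.6071] z [0.01   0.0148]
S P 0.63 [449.3, 350.9] [ 0.6109 -0.3117  0.    ]
S 0.57 rect ((609.943603515625, -313.30548095703125), (54.710262298583984, 147.30810546875), 8.720434188842773)
-0.39 10 [0.5964 0.6003 0.6215] z [0.0036 0.0145]
-0.38 100 [0.5951 0.6354 0.643 ] z [0.0031 0.015 ]
-0.37 141 [0.5924 0.6356 0.643 ] z [0.0032 0.0191]
-0.36 161 [0.5907 0.635  0.643 ] z [0.0033 0.0233]
-0.35 181 [0.5894 0.6331 0.6414] z [0.0033 0.025 ]
-0.34 166 [0.5875 0.6327 0.6399] z [0.0033 0.0261]
-0.33 222 [0.5869 0.6207 0.6389] z [0.0043 0.0279]
-0.32 214 [0.6048 0.6224 0.6374] z [0.0044 0.0274]
-0.31 49 [0.6033 0.6067 0.6131] z [0.0164 0.0252]
-0.3 59 [0.6015 0.6043 0.6128] z [0.0152 0.025 ]
-0.29 60 [0.5988 0.6021 0.6092] z [0.0126 0.0235]
-0.28 59 [0.5971 0.6006 0.6091] z [0.0106 0.0229]
-0.27 61 [0.5958 0.5994 0.609 ] z [0.0092 0.0212]
-0.26 48 [0.595  0.5976 0.6058] z [0.0086 0.0201]
-0.25 48 [0.5946 0.5969 0.6047] z [0.0066 0.0173]
-0.24 13 [0.5947 0.5983 0.604 ] z [0.009  0.0153]
sc_21.2.png
side_10.0.png
side_2.53.png
side_21.2.png
```

Emit:
step_arm --claw '[0.6,0.6,0.6,0.6,0.6,0.6,0.6,0.6,0.6,0.6]' --dp '[[25,-4,0],[35,-5,0],[30,-5,0],[15.4,0,0],[0,0,15],[0,0,35],[0,0,35],[0,0,15],[0,0,0],[0,0,0]]' --dr '[[0,0,0],[0,0,0],[0,0,0],[0,0,0],[0,0,-0.65],[0,0,-0.6],[0,0,0],[0,0,0],[0,0,0],[0,0,0]]' --newtons 60

```text
clock: 22.35
tcp_pos: [0.6061, -0.275, 0.2134]
orientation: [0.752, -0.659, -0.0, 0.001]
contact_force: [-0.1, -1.1, 0.8]
grip_width: 0.598
grasp_force: 0.0
```

```bash
python3 sc.py|grep -v '^-0.3';ls pics|grep -E 'sc_'
```

```text
[ 0.6061 -0.275   0.2134] [ 7.523e-01 -6.589e-01 -5.000e-04  5.000e-04]
W P 0.85 [325.6, 206.5] [ 0.6089 -0.3108  0.    ]
W 0.78 rect ((610.1170043945312, -310.9313659667969), (52.392906188964844, 148.4686737060547), 7.983295917510986)
-0.29 613 [0.6004 0.6076 0.6145] z [0.0177 0.0234]
-0.28 581 [0.5985 0.6059 0.6134] z [0.0159 0.0219]
-0.27 566 [0.5969 0.6048 0.6123] z [0.0141 0.0205]
-0.26 498 [0.596  0.6036 0.6111] z [0.0129 0.0191]
-0.25 397 [0.5953 0.6021 0.6088] z [0.0115 0.017 ]
-0.24 196 [0.5951 0.6011 0.6075] z [0.0104 0.0149]
S P 0.67 [452.4, 348.5] [ 0.6183 -0.3094 -0.    ]
S 0.71 rect ((611.0709838867188, -313.58038330078125), (53.90763854980469, 147.16180419921875), 7.223367214202881)
-0.29 65 [0.5995 0.6024 0.6112] z [0.013  0.0242]
-0.28 59 [0.597  0.6005 0.6088] z [0.01   0.0224]
-0.27 61 [0.5959 0.599  0.6083] z [0.0092 0.0212]
-0.26 43 [0.5947 0.5974 0.6054] z [0.0079 0.0199]
-0.25 32 [0.5944 0.5962 0.5988] z [0.0053 0.0162]
-0.24 13 [0.5939 0.5965 0.5992] z [0.008  0.0148]
sc_21.2.png
sc_22.4.png
```

View pics/side_21.2.png

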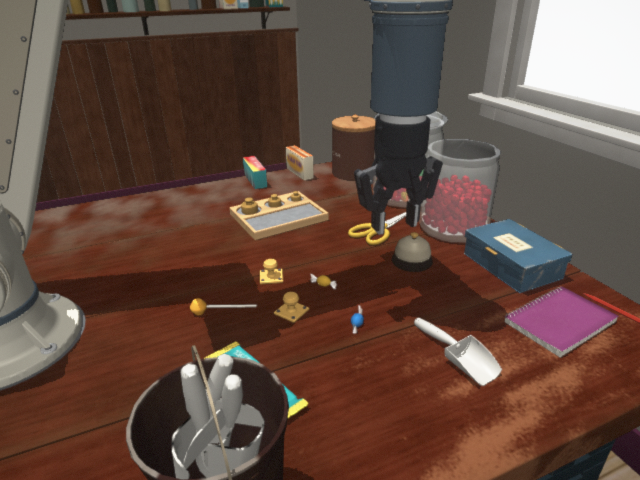

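Emit:
step_arm --claw '[0.6,0.6,0.6,0.6,0,0,0,0,0,0,0]' --dp '[[4,0.7,10],[0,0,18],[0,0,10],[0,0,0],[0,0,0],[0,0,0],[0,0,0],[0,0,0],[0,0,0],[0,0,0],[0,0,0]]' --dr '[[0,0,0],[0,0,0],[0,0,0],[0,0,0],[0,0,0],[0,0,0],[0,0,0],[0,0,0],[0,0,0],[0,0,0],[0,0,0]]'

```text
clock: 23.57
tcp_pos: [0.6061, -0.2799, 0.1766]
orientation: [0.752, -0.659, 0.001, -0.0]
contact_force: [-0.3, 0.0, 4.9]
grip_width: 0.156
grasp_force: 58.8
```

Emit:
step_arm --claw '[0,0,0,0,0,0]' --dp '[[0,0,-10],[0,0,-25],[0,0,-30],[0,0,-35],[0,0,0],[0,0,0]]' --dr '[[0,0,0],[0,0,0],[0,0,0],[0,0,0],[0,0,0],[0,0,0]]'

```text
clock: 24.07
tcp_pos: [0.6061, -0.2798, 0.2786]
orientation: [0.752, -0.659, 0.002, -0.001]
contact_force: [-0.2, 1.1, -2.0]
grip_width: 0.155
grasp_force: 58.6
```

```bash
cat > hs.py <<'E'
from h import *
s=state();W=get_image('wrist');save(W,f"hs_{s['clock']:.1f}.png");S=get_image('side');save(S,f"side_{s['clock']:.1f}.png");print(s['tcp_pos'].round(4),s['orientation'].round(4),s['grip_width'])
Rm=R.from_quat(s['orientation']).as_matrix()
for nm,p in (('W',W),('S',S)):
    for a in silhouettes(p,'scoop')[:1]:
        q=(cloud(p,a['region'],s)-s['tcp_pos'])@Rm*1000
        q=q[(q[:,2]>140)&(q[:,2]<200)];print(nm,a['conf'],'toolframe rect',cv2.minAreaRect(q[:,:2].astype(np.float32)),'z',np.percentile(q[:,2],[2,50,98]))
        for x in range(-40,120,10):
            k=q[abs(q[:,0]-x)<5]
            if len(k)>8: print(x,len(k),'y',np.percentile(k[:,1],[3,50,97]).round(1),'z',np.percentile(k[:,2],[3,97]).round(1))
E
python3 hs.py; ls pics|grep hs_
```

```text
[ 0.6061 -0.2798  0.2786] [ 0.7519 -0.6593  0.0023 -0.0013] 0.1546726314434129
W 0.6 toolframe rect ((31.752445220947266, -0.5849895477294922), (147.43397521972656, 52.207210540771484), 0.256887286901474) z [150.43609753 170.15946912 176.65086766]
-40 263 y [-7.2 -1.1  5.1] z [161.7 166.6]
-30 510 y [-7.6 -1.1  5.6] z [159.6 165.6]
-20 601 y [-7.8 -1.1  5.7] z [157.4 163. ]
-10 665 y [-7.2 -1.1  5.4] z [156.  160.5]
0 697 y [-7.  -0.7  5.2] z [154.5 159.2]
10 846 y [-7.6 -1.1  5.8] z [153.3 159.1]
20 880 y [-7.1 -0.7  5.6] z [152.6 158.7]
30 805 y [-5.8 -0.4  4.7] z [152.  157.1]
40 3288 y [-23.3  -0.4  22.8] z [149.2 175.8]
50 4277 y [-25.4  -0.4  24.4] z [149.8 176.5]
60 4388 y [-25.3  -0.4  24.5] z [151.  176.6]
70 4627 y [-25.3  -0.   24.6] z [152.6 176.6]
80 4873 y [-25.   -0.1  24.6] z [155.4 176.6]
90 4906 y [-24.3  -0.1  24.1] z [158.8 176.5]
100 4742 y [-22.8  -0.1  22.7] z [162.9 176.7]
110 105 y [-22.   -9.9  12. ] z [165.9 176.8]
S 0.83 toolframe rect ((33.85456085205078, 1.2700252532958984), (144.421630859375, 53.699241638183594), 0.001148722949437797) z [152.48758873 167.47892438 178.17410535]
-40 15 y [1.1 6.1 7.8] z [163.3 170. ]
-30 38 y [2.4 6.4 8.7] z [162.2 170.9]
10 45 y [-1.   5.7  8.6] z [155.2 166.3]
20 61 y [-1.2  5.5  8. ] z [154.4 165.4]
30 53 y [-1.1  5.   7.3] z [153.8 163.4]
40 246 y [-21.6  -3.4  19.4] z [151.4 175.8]
50 269 y [-24.9 -13.1  27.3] z [152.1 178. ]
60 256 y [-24.7 -13.5  27.5] z [152.2 178. ]
70 254 y [-24.6 -12.9  26.9] z [154.7 178.1]
80 247 y [-24.1 -13.   27.2] z [156.4 178.3]
90 243 y [-23.2 -10.3  26.2] z [160.3 178.1]
100 222 y [-21.5  -9.   24.9] z [163.7 178.3]
110 11 y [-17.8   5.   22.4] z [169.3 177.4]
hs_24.1.png
```

Emit:
step_arm --claw '[0,0,0,0,0,0,0,0,0,0,0,0]' --dp '[[-20,1,0],[-36,4,0],[-38,4,0],[-38,4,0],[-38,4,0],[-38,4,0],[-38,4,0],[-38,4,0],[-38,4,0],[-38,4,0],[-38,4,0],[-38,0,0]]' --dr '[[0,0,0],[0,0,0],[0,0,0],[0,0,0],[0,0,0],[0,0,0],[0,0,0],[0,0,0],[0,0,0],[0,0,0],[0,0,0],[0,0,0]]'

```text
clock: 25.27
tcp_pos: [0.5066, 0.1486, 0.2747]
orientation: [0.752, -0.659, -0.0, 0.001]
contact_force: [1.6, 0.5, -0.5]
grip_width: 0.16
grasp_force: 58.6
```

Emit:
step_arm --claw '[0,0,0,0,0,0,0,0,0,0]' --dp '[[-30,0,0],[-10,0,0],[0,0,0],[0,0,0],[0,0,0],[0,0,0],[0,0,0],[0,0,0],[0,0,0],[0,0,0]]' --dr '[[0,0,0],[0,0,0],[0,0,-0.5],[0,0,-0.9],[0,0,-0.9],[0,0,-0.9],[0,0,-0.9],[0,0,-0.9],[0,0,-0.9],[0,0,-0.9]]'

```text
clock: 26.1
tcp_pos: [0.5027, 0.1863, 0.2745]
orientation: [0.935, -0.354, -0.001, 0.001]
contact_force: [-0.2, -1.1, -1.5]
grip_width: 0.16
grasp_force: 58.6
```

Emit:
step_arm --claw '[0,0,0,0,0,0,0,0,0,0,0]' --dp '[[0,0,0],[0,0,0],[0,0,0],[0,0,0],[0,0,0],[0,0,0],[0,0,0],[0,0,0],[0,0,0],[0,0,0],[0,0,0]]' --dr '[[0,0,-0.9],[0,0,-0.9],[0,0,-0.9],[0,0,-0.9],[0,0,-0.9],[0,0,-0.9],[0,0,-0.9],[0,0,-0.9],[0,0,-0.73],[0,0,0],[0,0,0]]'

```text
clock: 27.02
tcp_pos: [0.5028, 0.1865, 0.2748]
orientation: [0.999, 0.05, -0.001, 0.0]
contact_force: [-0.5, -0.5, -0.9]
grip_width: 0.16
grasp_force: 58.6
```

```bash
python3 hs.py|grep -vE '^-?[0-9]'; python3 - <<'E'
from h import *
s=state();M=R.from_quat(s['orientation']).as_matrix();a=np.degrees(np.arctan2(M[1,0],M[0,0]));c=M@[.0318,-.0004,0]+s['tcp_pos']
e=np.array([.5347,.1905,c[2]])-c;print('yaw',a,'centre',c.round(4),'err tool mm',(M.T@e*1000).round(1))
E
ls pics|grep hs_
```

```text
[0.5028 0.1865 0.2748] [ 9.988e-01  5.000e-02 -7.000e-04  5.000e-04] 0.159808192242744
W 0.63 toolframe rect ((33.86982727050781, -1.2511215209960938), (147.83004760742188, 52.233428955078125), 0.7894148826599121) z [150.33791463 170.09979224 176.57023284]
S 0.7 toolframe rect ((33.0434455871582, -0.4381370544433594), (149.32376098632812, 59.74322509765625), 0.6676735281944275) z [149.07945651 161.03353973 172.89920542]
yaw 5.799522594538463 centre [0.5345 0.1903 0.2753] err tool mm [ 0.2 -0.1 -0. ]
hs_24.1.png
hs_27.0.png
```

Emit:
step_arm --claw '[0,0,0,0,0,0,0,0]' --dp '[[-1.5,0,15],[0,0,25],[0,0,22],[0,0,12],[0,0,5],[0,0,3],[0,0,0],[0,0,0]]' --dr '[[0,0,0],[0,0,0],[0,0,0],[0,0,0],[0,0,0],[0,0,0],[0,0,0],[0,0,0]]'

```text
clock: 27.88
tcp_pos: [0.5018, 0.1869, 0.1944]
orientation: [0.999, 0.051, 0.001, -0.0]
contact_force: [-0.2, -0.5, 0.0]
grip_width: 0.165
grasp_force: 58.6
```

```bash
python3 -c "
from h import *
s=state();print(s['tcp_pos'],s['contact_force'])
p=get_image('scene');save(p,'scp.png');cv2.imwrite('pics/scp.png',cv2.resize(p['image'][220:380,110:310,::-1],(750,600)))"
```

```text
[0.50180694 0.18692515 0.19437698] [-0.16823851 -0.49298006  0.0392901 ]
```

View pics/scp.png

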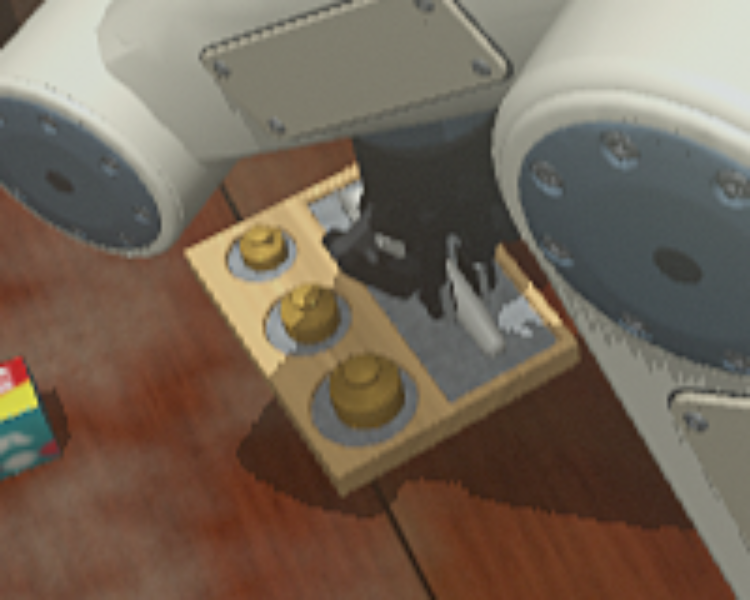

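Emit:
step_arm --claw '[0,0,0,0,0.38,0.38,0.38,0.38]' --dp '[[0,0,2],[0,0,1.5],[0,0,1],[0,0,0],[0,0,0],[0,0,0],[0,0,0],[0,0,0]]' --dr '[[0,0,0],[0,0,0],[0,0,0],[0,0,0],[0,0,0],[0,0,0],[0,0,0],[0,0,0]]'

```text
clock: 28.6
tcp_pos: [0.5014, 0.1867, 0.189]
orientation: [0.999, 0.051, 0.0, 0.0]
contact_force: [-0.8, -0.3, 0.4]
grip_width: 0.378
grasp_force: 0.0
```

Emit:
step_arm --claw '[0.38,0.38,0.38,0.38,0.38,0.38,0.38,0.38,0.38,0.38,0.38,0.38]' --dp '[[0,0,-8],[0,0,-20],[0,0,-35],[0,0,-38],[0,0,-38],[0,20,0],[0,38,0],[0,38,0],[0,38,0],[0,38,0],[0,20,0],[0,0,0]]' --dr '[[0,0,0],[0,0,0],[0,0,0],[0,0,0],[0,0,0],[0,0,0],[0,0,0],[0,0,0],[0,0,0],[0,0,0],[0,0,0],[0,0,0]]'

```text
clock: 29.6
tcp_pos: [0.521, -0.0078, 0.3287]
orientation: [0.999, 0.049, 0.0, 0.0]
contact_force: [0.2, 0.1, 1.1]
grip_width: 0.379
grasp_force: 0.0
```

```bash
python3 - <<'E'
from h import *
s=state();print(s['tcp_pos'],s['clock'])
p=get_image('side');cv2.imwrite('pics/fin.png',cv2.resize(p['image'][160:340,190:430,::-1],(800,600)))
for n in ['scoop','weight_large','weight_medium','weight_small','cupboard_knob_a']:
    for a in silhouettes(p,n)[:2]:
        q=cloud(p,a['region'],s);print(n,a['conf'],np.percentile(q,2,0).round(3),np.percentile(q,98,0).round(3))
E
```

```text
[ 0.52097269 -0.0077744   0.32868917] 29.6
scoop 0.96 [0.468 0.166 0.015] [0.605 0.225 0.04 ]
weight_large 0.8 [0.455 0.228 0.001] [0.491 0.344 0.047]
weight_medium 0.52 [ 0.413 -0.033  0.001] [0.455 0.01  0.036]
weight_medium 0.51 [0.522 0.245 0.015] [0.557 0.274 0.041]
cupboard_knob_a 0.7 [ 0.409 -0.148  0.001] [ 0.456 -0.108  0.036]
```

View pics/fin.png

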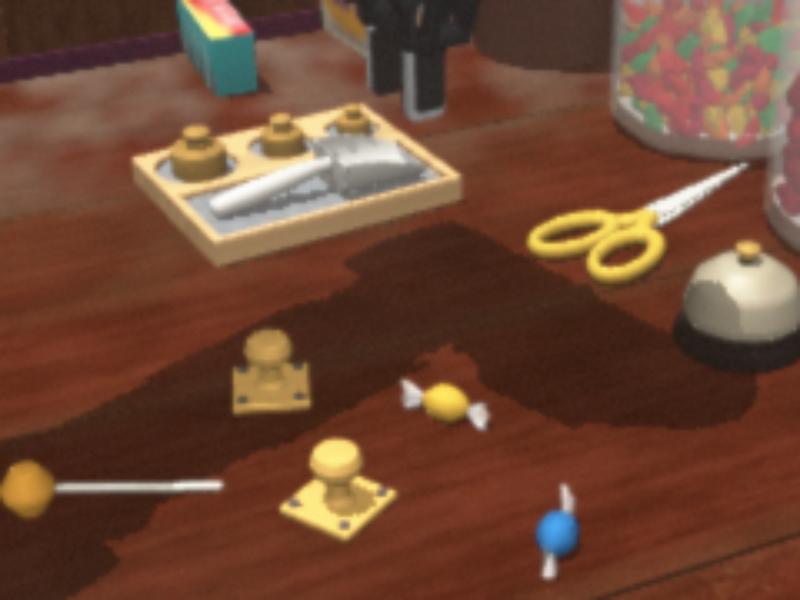

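The picture shows the scoop flat in the trough, around (310,180), and the weights upright at (195,150), (280,135) and (350,122). Both knobs stand where they were. The scoop's top at z = 0.040–0.041 fits the 13 mm floor plus its 28 mm height.

```bash
python3 -c "
from workcell import close_job;print(close_job())"
```

```text
the job is handed in; nothing more can be done
None
```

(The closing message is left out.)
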